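# Pin down the palm-leaf slat press

### The job

Close the slat press: swing its wooden beam down firmly onto the pile, push the hitch pin with the wire loop through the cross hole of the fork, over the beam, until its head is fully home against the fork, and swing the loop over until it snaps past the pin's end. Leave the beam pinned down and everything else on the table where it is.

Things in the scene. Friction and masses are not known exactly. Their poses are not given: they have to be found in the camera images.
- press: The slat press, fixed on the table: base board (415 x 130 x 22 mm), a steel fork at the robot's end, a pile of leaf slats between dark boards in the middle, a wooden beam over it, hinged at the far end. The fork's feet are slotted: each time it is bolted up to 11 mm off its middle place along x. Origin under that middle place; z up, x along the closed beam to its hinge, y the way the pin goes in.
- hole (a point): Where the cross hole's mouth in the near cheek would be with the fork in its middle place; axes as press. The real hole lies up to 11 mm off along x, to either side (right in y and z, 107 mm above the table): see it or feel for it. The fork: two cheeks 40 mm wide (x), 10 mm thick, 36 mm apart, 56 mm over both; in the middle of each a plain 15.5 mm hole, 18 mm below its top.
- beam: The beam (wood, 28 mm high, 32 wide, 0.25 kg). Origin on its middle line over the fork; x along it to its hinge, 280 mm off, 76 mm above the table, parallel to press y. Down on its stop its axes are the press's. It starts raised 0.3 to 0.6 rad and, stiff, stays where left. The last 0.02 rad squeeze the springy pile: about 5 N down on the handle reaches the stop; let go, it springs back to 0.006.
- saddle (a point): Middle of the top of the steel saddle on the beam, moving with it, 280 mm from the hinge: 28 mm long (x), 32 mm wide, 9 mm above the beam's wood. The pin passes close over it. With the beam at its stop it clears the shaft by 0.8 mm; sprung back it is about 1 mm in the way, and the pin's tapered nose must press it down (about 6 N; push up to 20 N) as the pin goes across.
- beam_grip (a point): Middle of the beam's turned wooden handle, on its axis, moving with the beam, 365 mm from the hinge and 85 mm from the fork. The handle is 80 mm long along the beam, 27 mm thick here, 20 mm at its ends, at the end of the beam that is nearest the robot. Press it down from above.
- hitch_pin: Steel hitch pin with a wire loop, lying on the table, 0.23 kg. Origin on the shaft's axis at the shoulder (where shaft meets head), 8 mm above the table. x along the shaft to the tip, z up as it lies. Shaft 14 mm thick, 86 mm long, last 16 mm tapered. Head: a block behind the shoulder, 20 mm long (x), 30 wide (y), 16 high (z). It balances about 10 mm in front of the shoulder.
- pin_tip (a point): Tip of the hitch pin's shaft, 86 mm from the shoulder. The nose narrows from 14 mm to 10 mm over 12 mm, then over 4 mm to a flat end 5 mm across: on the edge of a hole it is pushed sideways towards the hole's middle; beside the hole it stops on the flat cheek. With the head home, the shoulder lies on the near cheek and the tip stands 30 mm out beyond the far cheek.
- loop_hinge (a point): Hinge axis of the wire loop, through the middle of the hitch pin's head, 10 mm behind the shoulder, along the pin's y; axes as the pin.
- pin_loop (a joint): Loop angle in rad: 0 = along the shaft to the tip, 1.57 = upright (pin's z), 3.14 = straight back, -0.15 = end stop just past the tip on the underside. It stays where left (0.03 N m). The tip is 96 mm from the hinge, so between 0.07 and -0.07 the end bar must ride over it: the loop stretches up to 4 mm (0.9 N/mm, smooth wire, about 7 N down on the end) and snaps past.
- loop_bar (a point): Middle of the loop's end bar; x away from the loop's hinge, y along the bar. The loop is a flat U of 6 mm wire: legs 60 mm apart (middles) out to 80 mm from the hinge, slanting corners, then a straight end bar 36 mm wide, 95 mm from the hinge. The pin can roll in its holes: press both corners at once astride the shaft, or the bar's middle, not one side.
- plain_pin: Bystander: a steel pin of the same thickness but shorter (shaft 60 mm) and with no loop; not to be used. Origin at its shoulder, x to its tip.
- spool: Bystander: empty wooden spool, 36 mm across, 50 mm high, standing; origin under its middle.
- ink_tin: Bystander: ink tin, 80 mm across, 65 mm high; origin under its middle.
- tool_cup: Bystander: bamboo cup with brushes and styluses, 72 mm across, 155 mm high in all; origin under its middle.
- tumbler: Bystander: glass tumbler, 68 mm across, 85 mm high; origin under its middle.
- end_board: Bystander: carved dark end board, 42 x 240 x 10 mm; origin under its middle, long along y.
- leaf_knife: Bystander: leaf knife with a wooden handle, 183 mm long along x, 14 mm thick; origin at the handle's middle underside.

How it is judged (in metres and radians):
On the way, in this order (a step that is already met when the one before it is completed fails the run):
1. the beam is swung down onto the pile (angle between the x axis of beam and the x axis of press, either way round below 0.012 rad), for 0.2 s.
2. the hitch pin is through both cheeks with its head home (y of hitch_pin in the frame of hole above -0.004 m and x of hitch_pin in the frame of hole between -0.015 and 0.015 m and z of hitch_pin in the frame of hole between -0.005 and 0.005 m and angle between the x axis of hitch_pin and the y axis of hole, either way round below 0.12 rad), for 0.2 s.
At the end, for the whole second after the job is handed in: Beam down (within 0.012 rad of level); hitch pin through both cheeks, shoulder within 4 mm of the near cheek, its axis within 15 mm (x), 5 mm (height) and 0.12 rad of the hole point's y line; loop snapped past the tip (below -0.07 rad); all released and at rest (all of step 2 and angle between the x axis of beam and the x axis of press, either way round below 0.012 rad and y of pin_tip in the frame of hole above 0.08 m and value of joint pin_loop below -0.07 rad and linear speed of hitch_pin below 0.02 m/s); the robot touches nothing.
It fails at once if a bystander is knocked away by more than 30 mm (distance of any of plain_pin, spool, ink_tin, tool_cup, tumbler, end_board, leaf_knife from where it was at the start of the episode above 0.03 m).
It also fails if it takes over 72 s, if anything falls off the work surface, if the arm or the gripper's body presses on something with over 40 N, if the wrist force passes 120 N, or if a joint passes its speed limit or range.

### The arm

A 6-joint arm with a two-finger parallel gripper is mounted at the origin on the work surface. World frame = base frame: x ahead of the robot, y to its left, z up, the work surface at z = 0. Lengths are in mm, angles in rad, forces in N, time in s.
With the tool pointing down it reaches from about 275 to 975 mm from the base axis. Payload 8.4 kg.
Tool frame: the origin (TCP) lies on the centre line of the jaws, within the pads' length; the fingertips stand 14 mm ahead of it and the grasp point (between the pads) lies 5 mm behind it; z points along the fingers, y is the line along which they close (so a half turn about z gives the same grasp; the last joint's range is limited). The gripper opens to 92 mm and grips with 3 to 60 N. Pads are 20 mm wide; open, the fingers measure 128 mm over their backs; the gripper's body (75 mm by 189 mm) begins 69 mm behind the grasp point.
Start: joints at [-1.321, 0.353, 1.633, -0, 1.155, -0.002], TCP at [155.716, -605.294, 228.583] pointing down, gripper open.
Joint ranges: [-2.63, 2.63], [-0.92, 2.1], [0.06, 2.66], [-1.3, 4.44], [0, 2.69], [-3.02, 3.02]. Speed limits (rad/s): [2.22, 2.22, 2.79, 3.14, 3.14, 3.14].

### API

Orientations are given as a rotation vector (axis times angle).
In Python, from plant import get_obs, viewer, order gives the robot as it stands.
- The arm moves only by the shell command python3 -m handwheel 'ROWS' [OPENING] [FORCE]. ROWS is JSON, a list of rows, each an object of numbers: "tx", "ty", "tz": the shift along the tool's x, y, z in mm; "turn": the turn about the tool's z in rad. A call has exactly 5 rows; each row shifts and turns the commanded pose from where the row before left it, along the tool's axes as they then stand; what a row does not reach is not made up. A row lasts 1/8 s, in which the tool goes at most 62.5 mm and 10.7 degrees, less where a joint would pass 70% of its speed; a pose out of reach is approached as far as the arm can. A call with a gripper value outside its range is refused whole. OPENING is the gripper's target within -1 to 1 (shut at 1, half-way at 0, fully open at -1), set as the call begins (- or left out, the last holds). The fingers move at their own pace and stop on an object; FORCE is the grip in N (left out, the last holds). Time passes only in rows, so rows that do not move let the fingers close, or fill a call up. It gives the time, the measured TCP pose, the force, the opening and the grip force at its end, in the units of the state.
- get_obs(): the state, without advancing time (a new reading comes with each control period).
- viewer.read_camera(name): name is "scene" or "top"; returns a dict with "pixels" (420x560x3 uint8, red, green, blue), "camera_matrix" (3x3 intrinsics, pixels), "distortion" ([k1, k2, p1, p2, k3] as OpenCV has them; the pictures are not rectified), "R" (3x3) and "t" (3): a world point X has camera coordinates R X + t. Camera axes: x right, y down, z forward; pixel columns grow to the right and rows downward; lengths in mm; the calibration is good to about 2 mm. A picture is of the moment at which its call begins. There is no depth.
- order.close_job(): hands the job in; it is judged then, once.
The state is a dict: "t": time; "joint_positions": joint angles; "qd": joint speeds; "effort": joint torques, N m; "tcp_pos": TCP position; "tool_rot": TCP orientation; "ft_force": force on the tool from outside, world axes, zero at the start; "ft_torque": the same for the moment, N m; "gripper_width": finger opening in mm; "grasp_force": force on a finger pad.
Only numpy, scipy, OpenCV 4.12 (cv2) and the standard library are available. Lean on these libraries where they do the work, as an engineer would, in place of code of your own. Each camera call takes 0.05 s, during which the arm holds its last target. There are 200 camera calls.

## Working session

There is one attempt and no reset: what is moved stays moved. The work goes in short steps, Python scripts to look and compute and a shell command to move; the robot and the scene stay as the last step left them, time stands still between calls to the robot, and variables do not carry over. Pictures are saved under pics/ and viewed, at most 10 in all, crops included, and the job is handed in when it is done.

```bash
ls; mkdir -p pics; cat > h.py <<'E'
import numpy as np, cv2
from plant import get_obs, viewer, order
def cam(n,save=None):
    c=viewer.read_camera(n)
    c={k:(np.array(v) if k!='pixels' else v) for k,v in c.items()}
    if save: cv2.imwrite('pics/'+save,cv2.cvtColor(c['pixels'],cv2.COLOR_RGB2BGR))
    return c
def ray(c,uv):
    p=cv2.undistortPoints(np.array([[uv]],float),c['camera_matrix'].astype(float),c['distortion'].astype(float))[0,0]
    d=c['R'].T@np.array([p[0],p[1],1]); o=-c['R'].T@c['t']; return o,d/np.linalg.norm(d)
def onz(c,uv,z):
    o,d=ray(c,uv); return o+d*(z-o[2])/d[2]
def tri(c1,u1,c2,u2):
    o1,d1=ray(c1,u1);o2,d2=ray(c2,u2)
    s=np.linalg.lstsq(np.stack([d1,-d2],1),o2-o1,rcond=None)[0]
    a,b=o1+s[0]*d1,o2+s[1]*d2; return (a+b)/2,np.linalg.norm(a-b)
def proj(c,X):
    return cv2.projectPoints(np.array(X,float).reshape(-1,3),cv2.Rodrigues(c['R'])[0],c['t'].astype(float),c['camera_matrix'].astype(float),c['distortion'].astype(float))[0][:,0]
E
python3 - <<'E'
from h import *
import pickle
cs={n:cam(n,n+'0.png') for n in('scene','top')}
pickle.dump(cs,open('c0.pkl','wb'))
for n,c in cs.items(): print(n,-c['R'].T@c['t'],c['R'][2])
print(get_obs())
E
```

```text
pics
scene [921.67299831 632.20556484 863.73546981] [-0.40375907 -0.56640012 -0.71844938]
top [ 431.34375498  -11.96212067 1451.36097846] [ 0.0517344  -0.0094845  -0.99861584]
{'t': 0.1, 'joint_positions': array([-1.32140773e+00,  3.53553146e-01,  1.63404217e+00, -3.21299806e-05,
        1.15519585e+00, -2.42209454e-03]), 'qd': array([-0.0012251 , -0.00204042, -0.00203343, -0.00068936, -0.00162187,
        0.00043849]), 'effort': array([-9.49316632e-05, -5.94906092e+01, -3.34929407e+01,  6.98779430e-02,
        1.82047358e-02, -4.35763161e-05]), 'tcp_pos': array([ 155.59755792, -604.89100165,  227.96236181]), 'tool_rot': array([-3.11554607e+00, -3.94370439e-01,  2.77586673e-04]), 'ft_force': array([-0.00508468, -0.17304449, -1.26743337]), 'ft_torque': array([ 0.01940193,  0.00934731, -0.00434071]), 'grasp_force': 0.0, 'gripper_width': 92.02128377461229}
```

```bash
python3 -c "
import cv2
for n in('scene','top'):
    i=cv2.imread('pics/%s0.png'%n); cv2.imwrite('pics/%s0b.png'%n,cv2.resize(i,(800,600),interpolation=cv2.INTER_CUBIC))"
```

```text
(no output)
```

View pics/scene0b.png

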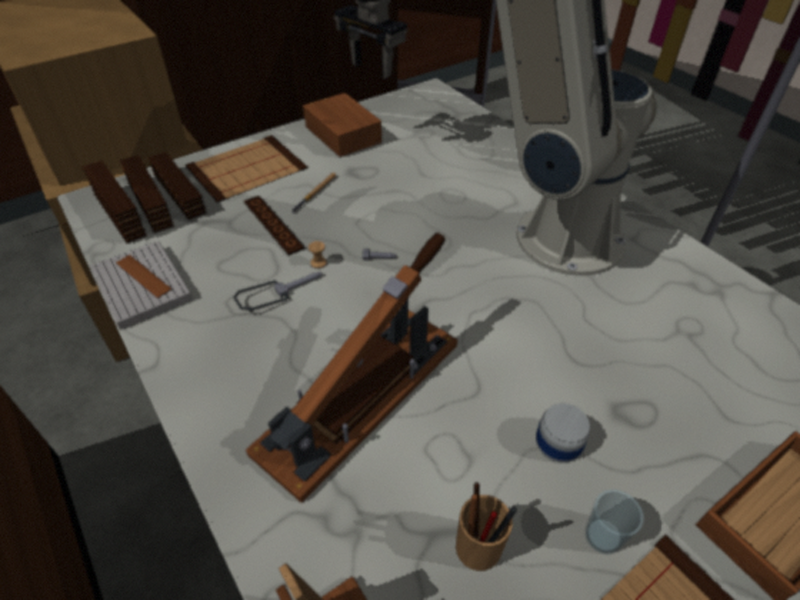

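View pics/top0b.png

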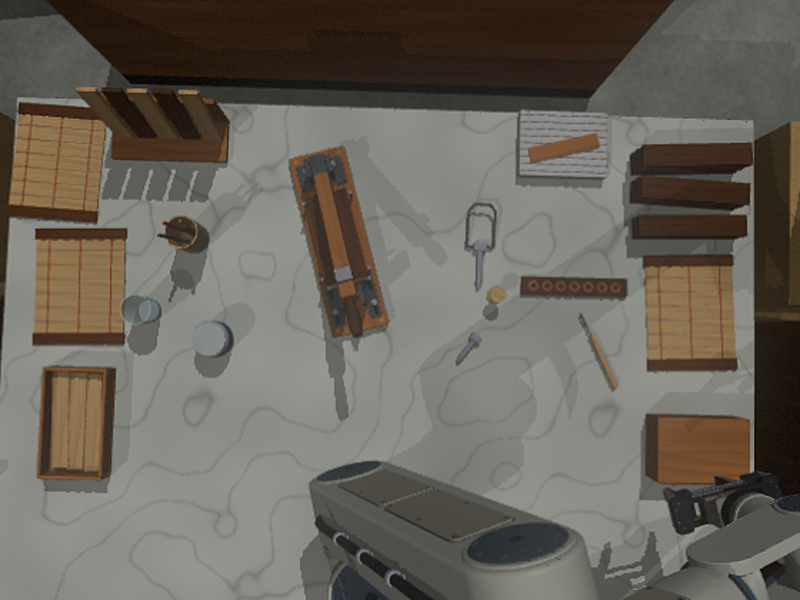

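The scene view shows the press in the middle with its beam raised, fork at (410,320). The hitch pin lies at (285,290) with its loop straight back, and the spool and plain pin are nearby. In the top view the press runs from its hinge at (320,165) to the fork at (350,290). The hitch pin's head is at (480,245), its tip at (478,288), and the loop points away from the robot.

```bash
python3 - <<'E'
import cv2,numpy as np
s=cv2.imread('pics/scene0.png');t=cv2.imread('pics/top0.png')
def c(i,x,y,w,h,k):
    o=cv2.resize(i[y:y+h,x:x+w],None,fx=k,fy=k,interpolation=cv2.INTER_CUBIC); return np.clip(o.astype(float)*1.5,0,255).astype(np.uint8)
a=c(t,195,95,80,150,4)    #320x600
b=c(t,310,130,60,75,4)  #240x300
d=c(s,155,180,60,48,4) #240x192 pin
e=c(s,250,160,80,100,3) #240x300 fork
m=np.zeros((600,800,3),np.uint8)
m[:600,:320]=a; m[:300,320:560]=b; m[300:492,320:560]=d; m[:300,560:800]=e
m[300:600,560:800]=c(s,165,270,80,100,3)
cv2.imwrite('pics/m.png',m)
E
```

```text
(no output)
```

View pics/m.png

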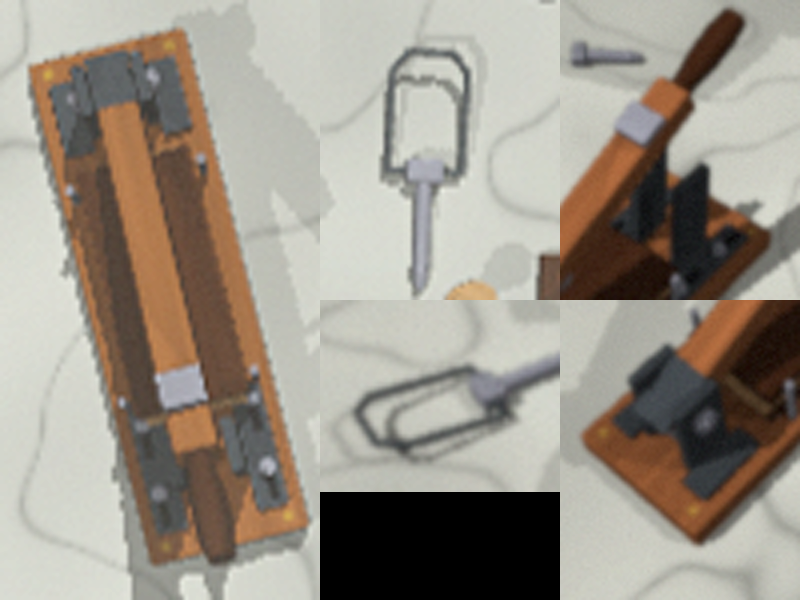

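The mosaic shows the board's corners, the saddle and the pin clearly: shoulder at mosaic (424,182), tip at (421,293). I'll turn these into positions next.

```bash
python3 - <<'E'
from h import *
import pickle
cs=pickle.load(open('c0.pkl','rb'));T,S=cs['top'],cs['scene']
f=lambda u,v,ox,oy,x,y,k:np.array([(u-ox+.5)/k-.5+x,(v-oy+.5)/k-.5+y])
A=lambda u,v:f(u,v,0,0,195,95,4)
B=lambda u,v:f(u,v,320,0,310,130,4)
E_=lambda u,v:f(u,v,560,0,250,160,3)
D=lambda u,v:f(u,v,320,300,155,180,4)
cor=[onz(T,A(*p),22)[:2] for p in((30,67),(183,30),(310,522),(152,565))]
print('corners',np.round(cor,1)); cor=np.array(cor)
print([np.linalg.norm(cor[i]-cor[(i+1)%4]) for i in range(4)])
ax=(cor[0]+cor[1]-cor[2]-cor[3]);yaw=np.arctan2(ax[1],ax[0]);print('yaw',yaw, [np.arctan2(*(a-b)[::-1]) for a,b in((cor[0],cor[3]),(cor[1],cor[2]))])
s,e=tri(T,A(182,384),S,E_(638,121));print('saddle',s,e)
from scipy.optimize import brentq
th=brentq(lambda a:76+280*np.sin(a)+23*np.cos(a)-s[2],0,1)
ux=np.array([np.cos(yaw),np.sin(yaw)]);uy=np.array([-ux[1],ux[0]])
# saddle distance from hinge along x: 280cos - 23 sin
O=s[:2]-ux*(280-(280*np.cos(th)-23*np.sin(th)))
print('theta',th,'O',O)
cen=cor.mean(0);print('board centre in press frame',(cen-O)@ux,(cen-O)@uy)
for n,p,z in(('shoulder',B(424,182),14),('tip',B(421,293),8),('head back',B(426,158),16),('bar',B(428,52),8)): print(n,onz(T,p,z))
print('grip',s)
E
```

```text
corners [[815.7 218.1]
 [849.6  96.4]
 [457.5 -16.8]
 [419.9 107.1]]
[np.float64(126.23791215444416), np.float64(408.1798270557416), np.float64(129.49309982746516), np.float64(411.0433737496197)]
yaw 0.27725255165276386 [np.float64(0.27331263122637817), np.float64(0.28122011236011624)]
saddle [546.33777981  75.53312089 207.19197917] 1.6047082497242888
theta 0.40390227620447394 O [515.97379049  66.89207492]
board centre in press frame 124.51896278773621 0.22512398791212804
shoulder [ 623.82789132 -216.14668008   14.        ]
tip [ 534.88731862 -216.47932417    8.        ]
head back [ 642.96695616 -217.06227551   16.        ]
bar [ 730.51566184 -218.02265714    8.        ]
grip [546.33777981  75.53312089 207.19197917]
```

```bash
cat >> h.py <<'E'
O=np.array([516.,66.9]);YAW=0.277
def P(x,y): # press frame -> world
    c,s=np.cos(YAW),np.sin(YAW); return O+np.array([c*x-s*y,s*x+c*y])
def plan(xy,z,phi=None):
    o=get_obs();p=o['tcp_pos'];R=cv2.Rodrigues(o['tool_rot'])[0]
    h=np.arctan2(R[1,0],R[0,0]);d=np.array([xy[0],xy[1],z])-p
    g=h if phi is None else phi
    print('t %.2f pos %s head %.3f tilt %.3f | tx %.1f ty %.1f tz %.1f turn %.3f F %s w %.1f'%(o['t'],p.round(1),h,R[2,2],d[0]*np.cos(g)+d[1]*np.sin(g),d[0]*np.sin(g)-d[1]*np.cos(g),-d[2],-((g-h+np.pi)%(2*np.pi)-np.pi),o['ft_force'].round(1),o['gripper_width']))
E
python3 -m handwheel '[{"tz":-20,"turn":-0.18},{"tz":-20,"turn":-0.18},{"tz":-20,"turn":-0.18},{"tz":-20,"turn":-0.18},{"turn":-0.18}]' 1 20
python3 -m handwheel '[{"turn":-0.18},{"turn":-0.18},{"turn":-0.18},{"turn":-0.156},{}]'
python3 -c "
from h import *
plan(P(-70,0),300,1.848)"
```

```text
t 0.10 pos [ 155.6 -604.9  228. ] head 0.252 tilt -1.000 | tx 547.5 ty 460.5 tz -72.0 turn -1.596 F [-0.  -0.2 -1.3] w 92.0invalid input
invalid input
```

```bash

python3 -m handwheel '[{"tx":0,"ty":0,"tz":-20,"turn":-0.18},{"tx":0,"ty":0,"tz":-20,"turn":-0.18},{"tx":0,"ty":0,"tz":-20,"turn":-0.18},{"tx":0,"ty":0,"tz":-12,"turn":-0.18},{"tx":0,"ty":0,"tz":0,"turn":-0.18}]' 1 20 &&
python3 -m handwheel '[{"tx":0,"ty":0,"tz":0,"turn":-0.18},{"tx":0,"ty":0,"tz":0,"turn":-0.18},{"tx":0,"ty":0,"tz":0,"turn":-0.18},{"tx":0,"ty":0,"tz":0,"turn":-0.156},{"tx":0,"ty":0,"tz":0,"turn":0}]'
python3 -c "
from h import *
plan(P(-70,0),300,1.848)"
```

```text
t: 0.72
tcp_pos: [155.8, -605.6, 301.5]
tool_rot: [2.629, 1.718, -0.001]
ft_force: [0.2, 0.8, -0.5]
gripper_width: 44.1
grasp_force: 0.0
t: 1.35
tcp_pos: [155.7, -605.1, 300.2]
tool_rot: [-1.895, -2.505, -0.001]
ft_force: [-0.7, -0.2, -0.7]
gripper_width: 0.2
grasp_force: 0.0
t 1.35 pos [ 155.7 -605.1  300.2] head 1.847 tilt -1.000 | tx 547.7 ty 460.5 tz 0.2 turn -0.001 F [-0.7 -0.2 -0.7] w 0.2
```

```bash

python3 -m handwheel '[{"tx":36.5,"ty":30.7,"tz":0,"turn":0},{"tx":36.5,"ty":30.7,"tz":0,"turn":0},{"tx":36.5,"ty":30.7,"tz":0,"turn":0},{"tx":36.5,"ty":30.7,"tz":0,"turn":0},{"tx":36.5,"ty":30.7,"tz":0,"turn":0}]' && python3 -m handwheel '[{"tx":36.5,"ty":30.7,"tz":0,"turn":0},{"tx":36.5,"ty":30.7,"tz":0,"turn":0},{"tx":36.5,"ty":30.7,"tz":0,"turn":0},{"tx":36.5,"ty":30.7,"tz":0,"turn":0},{"tx":36.5,"ty":30.7,"tz":0,"turn":0}]' && python3 -m handwheel '[{"tx":36.5,"ty":30.7,"tz":0,"turn":0},{"tx":36.5,"ty":30.7,"tz":0,"turn":0},{"tx":36.5,"ty":30.7,"tz":0,"turn":0},{"tx":36.5,"ty":30.7,"tz":0,"turn":0},{"tx":36.5,"ty":30.7,"tz":0,"turn":0}]' && python3 -m handwheel '[{"tx":0,"ty":0,"tz":0,"turn":0},{"tx":0,"ty":0,"tz":10,"turn":0},{"tx":0,"ty":0,"tz":15,"turn":0},{"tx":0,"ty":0,"tz":15,"turn":0},{"tx":0,"ty":0,"tz":10,"turn":0}]' && python3 -m handwheel '[{"tx":0,"ty":0,"tz":10,"turn":0},{"tx":0,"ty":0,"tz":10,"turn":0},{"tx":0,"ty":0,"tz":10,"turn":0},{"tx":0,"ty":0,"tz":10,"turn":0},{"tx":0,"ty":0,"tz":10,"turn":0}]' 
python3 -c "
from h import *
plan(P(-70,0),103,1.848)"
```

```text
t: 1.98
tcp_pos: [253.8, -386.3, 300.5]
tool_rot: [1.899, 2.502, 0.0]
ft_force: [0.1, 0.4, 1.0]
gripper_width: 0.5
grasp_force: 0.0
t: 2.6
tcp_pos: [351.5, -168.8, 300.7]
tool_rot: [1.899, 2.502, 0.0]
ft_force: [0.7, -0.2, 0.4]
gripper_width: 0.6
grasp_force: 0.0
t: 3.22
tcp_pos: [449.3, 48.9, 300.7]
tool_rot: [1.898, 2.503, 0.0]
ft_force: [1.0, 0.3, 0.6]
gripper_width: 0.3
grasp_force: 0.0
t: 3.85
tcp_pos: [448.3, 46.6, 249.2]
tool_rot: [-1.895, -2.505, 0.002]
ft_force: [-1.3, 0.8, 0.2]
gripper_width: 0.5
grasp_force: 0.3
t: 4.47
tcp_pos: [449.0, 47.3, 199.9]
tool_rot: [1.893, 2.507, 0.0]
ft_force: [-1.1, -0.0, 0.9]
gripper_width: 0.3
grasp_force: 0.3
t 4.47 pos [449.   47.3 199.9] head 1.848 tilt -1.000 | tx 0.5 ty -0.2 tz 96.9 turn -0.000 F [-1.1 -0.   0.9] w 0.3
```

```bash

python3 -m handwheel '[{"tx":0,"ty":0,"tz":12,"turn":0},{"tx":0,"ty":0,"tz":12,"turn":0},{"tx":0,"ty":0,"tz":12,"turn":0},{"tx":0,"ty":0,"tz":12,"turn":0},{"tx":0,"ty":0,"tz":12,"turn":0}]' && python3 -m handwheel '[{"tx":0,"ty":0,"tz":10,"turn":0},{"tx":0,"ty":0,"tz":8,"turn":0},{"tx":0,"ty":0,"tz":5,"turn":0},{"tx":0,"ty":0,"tz":3,"turn":0},{"tx":0,"ty":0,"tz":3,"turn":0}]' && python3 -m handwheel '[{"tx":0,"ty":0,"tz":2,"turn":0},{"tx":0,"ty":0,"tz":2,"turn":0},{"tx":0,"ty":0,"tz":1,"turn":0},{"tx":0,"ty":0,"tz":1,"turn":0},{"tx":0,"ty":0,"tz":0,"turn":0}]'
```

```text
t: 5.1
tcp_pos: [448.9, 47.3, 139.8]
tool_rot: [-1.894, -2.507, 0.0]
ft_force: [-0.5, 0.1, 0.3]
gripper_width: 0.6
grasp_force: 0.3
t: 5.72
tcp_pos: [449.1, 47.3, 111.6]
tool_rot: [1.893, 2.507, 0.0]
ft_force: [-0.4, -0.6, 0.5]
gripper_width: 0.4
grasp_force: 0.2
t: 6.35
tcp_pos: [448.9, 47.3, 105.6]
tool_rot: [-1.893, -2.507, 0.0]
ft_force: [-1.9, -0.6, 2.3]
gripper_width: 0.5
grasp_force: 1.2
```

```bash

python3 -m handwheel '[{"tx":0,"ty":0,"tz":1,"turn":0},{"tx":0,"ty":0,"tz":1,"turn":0},{"tx":0,"ty":0,"tz":0.5,"turn":0},{"tx":0,"ty":0,"tz":0.5,"turn":0},{"tx":0,"ty":0,"tz":0,"turn":0}]' && python3 -m handwheel '[{"tx":0,"ty":0,"tz":0.5,"turn":0},{"tx":0,"ty":0,"tz":0.5,"turn":0},{"tx":0,"ty":0,"tz":0.5,"turn":0},{"tx":0,"ty":0,"tz":0,"turn":0},{"tx":0,"ty":0,"tz":0,"turn":0}]'
```

```text
t: 6.98
tcp_pos: [448.8, 47.2, 102.8]
tool_rot: [-1.893, -2.507, 0.0]
ft_force: [-3.9, -1.2, 8.1]
gripper_width: 0.6
grasp_force: 4.3
t: 7.6
tcp_pos: [448.9, 47.2, 102.2]
tool_rot: [-1.893, -2.507, 0.0]
ft_force: [-9.0, -1.1, 23.8]
gripper_width: 0.1
grasp_force: 11.4
```

```bash
python3 - <<'E'
from h import *
import pickle
pickle.dump({n:cam(n,n+'1.png') for n in('scene','top')},open('c1.pkl','wb'))
s=cv2.imread('pics/scene1.png');t=cv2.imread('pics/top1.png')
def c(i,x,y,w,h,k):
    o=cv2.resize(i[y:y+h,x:x+w],None,fx=k,fy=k,interpolation=cv2.INTER_CUBIC); return np.clip(o.astype(float)*1.8,0,255).astype(np.uint8)
cv2.imwrite('pics/m1.png',np.hstack([c(s,250,190,80,80,5),c(t,210,170,80,80,5)]))
E
```

```text
(no output)
```

View pics/m1.png

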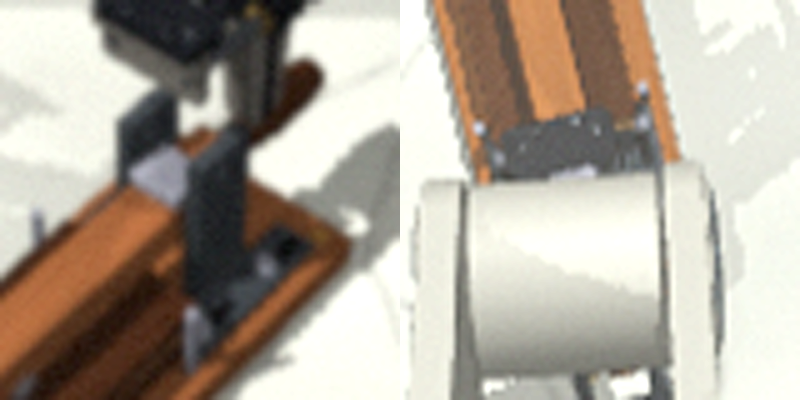

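The beam is down with the saddle sitting between the cheeks, and the force has risen to 24 N, so it is on its stop. Next I lift off, turn and take a clear measurement picture.

```bash

python3 -m handwheel '[{"tx":0,"ty":0,"tz":-10,"turn":0},{"tx":0,"ty":0,"tz":-30,"turn":0},{"tx":0,"ty":0,"tz":-40,"turn":-0.18},{"tx":0,"ty":0,"tz":-40,"turn":-0.18},{"tx":0,"ty":0,"tz":-30,"turn":-0.18}]' -1 && python3 -m handwheel '[{"tx":0,"ty":0,"tz":0,"turn":-0.18},{"tx":0,"ty":0,"tz":0,"turn":-0.18},{"tx":0,"ty":0,"tz":0,"turn":-0.18},{"tx":0,"ty":0,"tz":0,"turn":-0.18},{"tx":0,"ty":0,"tz":0,"turn":-0.033}]'
python3 -c "
from h import *
plan((612,-216.3),100,3.1416)"
```

```text
t: 8.32
tcp_pos: [449.5, 47.4, 252.9]
tool_rot: [1.147, 2.923, 0.002]
ft_force: [0.5, -0.2, -0.5]
gripper_width: 48.4
grasp_force: 0.0
t: 8.95
tcp_pos: [449.1, 47.4, 251.1]
tool_rot: [0.001, 3.141, 0.0]
ft_force: [0.1, 0.5, 0.3]
gripper_width: 91.8
grasp_force: 0.0
t 8.95 pos [449.1  47.4 251.1] head 3.141 tilt -1.000 | tx -162.9 ty -263.7 tz 151.1 turn -0.000 F [0.1 0.5 0.3] w 91.8
```

```bash

python3 -m handwheel '[{"tx":-27.2,"ty":-44,"tz":0,"turn":0},{"tx":-27.2,"ty":-44,"tz":25,"turn":0},{"tx":-27.2,"ty":-44,"tz":25,"turn":0},{"tx":-27.2,"ty":-44,"tz":25,"turn":0},{"tx":-27.2,"ty":-44,"tz":25,"turn":0}]' && python3 -m handwheel '[{"tx":-27,"ty":-44,"tz":25,"turn":0},{"tx":0,"ty":0,"tz":25,"turn":0},{"tx":0,"ty":0,"tz":0,"turn":0},{"tx":0,"ty":0,"tz":0,"turn":0},{"tx":0,"ty":0,"tz":0,"turn":0}]'
python3 - <<'E'
from h import *
import pickle
plan((612,-216.3),17,3.1416)
cs={n:cam(n,n+'2.png') for n in('scene','top')}
pickle.dump(cs,open('c2.pkl','wb'))
s=cv2.imread('pics/scene2.png');t=cv2.imread('pics/top2.png')
def c(i,x,y,w,h,k):
    o=cv2.resize(i[y:y+h,x:x+w],None,fx=k,fy=k,interpolation=cv2.INTER_CUBIC); return np.clip(o.astype(float)*1.8,0,255).astype(np.uint8)
cv2.imwrite('pics/m2.png',np.vstack([np.hstack([c(s,265,200,50,50,8),c(t,220,175,50,50,8)]),np.hstack([c(s,150,170,100,50,4),c(t,300,120,100,50,4)])]))
E
```

```text
t: 9.57
tcp_pos: [585.7, -174.4, 150.1]
tool_rot: [0.007, 3.141, 0.0]
ft_force: [0.5, 0.7, 0.2]
gripper_width: 91.7
grasp_force: 0.0
t: 10.2
tcp_pos: [612.4, -216.6, 102.6]
tool_rot: [0.001, 3.14, -0.001]
ft_force: [0.3, 0.1, -0.7]
gripper_width: 92.1
grasp_force: 0.0
t 10.20 pos [ 612.4 -216.6  102.6] head 3.141 tilt -1.000 | tx 0.4 ty 0.3 tz 85.6 turn -0.001 F [ 0.3  0.1 -0.7] w 92.1
```

View pics/m2.png

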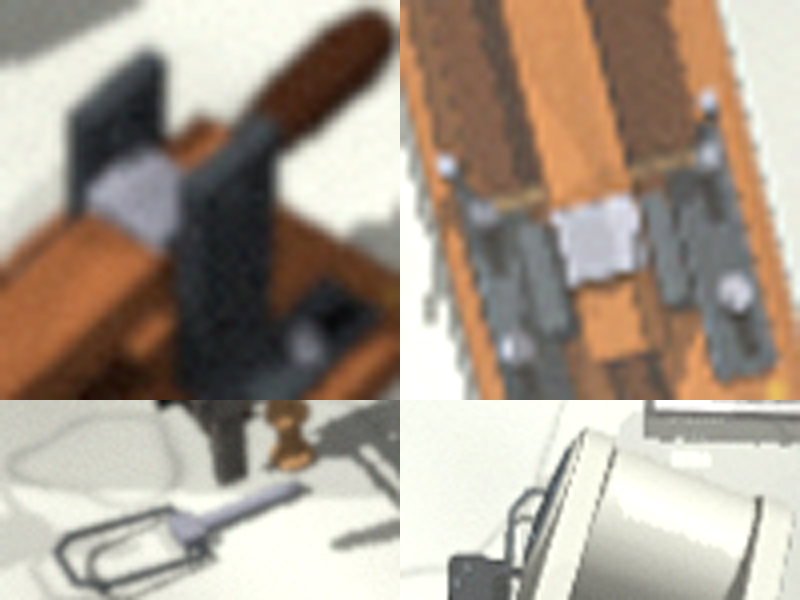

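In the m2 picture the fork's cheeks stand either side of the saddle. Their top edges run (522,212)–(550,335) and (642,192)–(667,305) in the top crop, and (180,180)–(275,125) in the scene crop. The pin is undisturbed.

```bash
python3 - <<'E'
from h import *
import pickle
cs=pickle.load(open('c2.pkl','rb'));T,S=cs['top'],cs['scene']
A=lambda u,v:((u-400+.5)/8-.5+220,(v+.5)/8-.5+175)
E_=lambda u,v:((u+.5)/8-.5+265,(v+.5)/8-.5+200)
def pf(w): c,s=np.cos(YAW),np.sin(YAW);d=w[:2]-O;return np.array([c*d[0]+s*d[1],-s*d[0]+c*d[1]]).round(1)
for n,pts,z in(('saddle T',((553,212),(635,197),(645,268),(568,282)),99),('far T',((522,212),(550,335)),125),('near T',((642,192),(667,305)),125)):
    print(n,[pf(onz(T,A(*p),z)) for p in pts])
for n,pts,z in(('saddle S',((90,195),(125,155),(185,185),(165,245)),99),('far S',((180,180),(275,122)),125),('near S',((70,112),(150,52)),125)):
    print(n,[pf(onz(S,E_(*p),z)) for p in pts])
# project expected cheek corners for fork at offset 0, in crop coordinates
for y in(-28,-18,18,28):
  for x in(-20,20):
    w=np.r_[P(x,y),125]; t=proj(T,w)[0]; s=proj(S,w)[0]
    print(x,y,'T',((t-[220,175]+.5)*8-.5+[400,0]).round(),'S',((s-[265,200]+.5)*8-.5).round())
E
```

```text
saddle T [array([14.3, 15.7]), array([ 12.2, -15.5]), array([-14.6, -12.6]), array([-12.6,  16.6])]
far T [array([14.8, 25.5]), array([-31.7,  26.5])]
near T [array([ 11.2, -19.2]), array([-31.5, -17.9])]
saddle S [array([ 13. , -14.1]), array([ -7.6, -16.7]), array([-9.8,  6.4]), array([14.2, 17.6])]
far S [array([ 8.4, 18.4]), array([-30.1,  25.8])]
near S [array([  8.1, -26.5]), array([-28.8, -24. ])]
-20 -28 T [686. 268.] S [123.  61.]
20 -28 T [659. 163.] S [ 42. 131.]
-20 -18 T [660. 275.] S [147.  76.]
20 -18 T [633. 170.] S [ 66. 146.]
-20 18 T [565. 299.] S [236. 128.]
20 18 T [538. 194.] S [155. 201.]
-20 28 T [538. 305.] S [261. 143.]
20 28 T [512. 200.] S [181. 216.]
```

The saddle fits the press frame to about 1 mm. The fork sits about 10 mm off towards the robot (x ≈ -10). Now I grasp the pin.

```bash

python3 -m handwheel '[{"tx":0,"ty":0,"tz":25,"turn":0},{"tx":0,"ty":0,"tz":25,"turn":0},{"tx":0,"ty":0,"tz":20,"turn":0},{"tx":0,"ty":0,"tz":10,"turn":0},{"tx":0,"ty":0,"tz":5.5,"turn":0}]' && python3 -m handwheel '[{"tx":0,"ty":0,"tz":0,"turn":0},{"tx":0,"ty":0,"tz":0,"turn":0},{"tx":0,"ty":0,"tz":0,"turn":0},{"tx":0,"ty":0,"tz":0,"turn":0},{"tx":0,"ty":0,"tz":0,"turn":0}]' 1 30 && python3 -m handwheel '[{"tx":0,"ty":0,"tz":0,"turn":0},{"tx":0,"ty":0,"tz":0,"turn":0},{"tx":0,"ty":0,"tz":0,"turn":0},{"tx":0,"ty":0,"tz":0,"turn":0},{"tx":0,"ty":0,"tz":0,"turn":0}]' 1 60
```

```text
t: 10.92
tcp_pos: [611.9, -216.9, 15.4]
tool_rot: [0.001, 3.142, -0.0]
ft_force: [-0.4, 0.4, -0.2]
gripper_width: 91.8
grasp_force: 0.0
t: 11.55
tcp_pos: [611.8, -216.9, 15.8]
tool_rot: [0.001, 3.141, -0.0]
ft_force: [0.0, 0.1, 0.1]
gripper_width: 44.2
grasp_force: 0.0
t: 12.18
tcp_pos: [611.8, -216.9, 15.6]
tool_rot: [0.001, 3.141, -0.0]
ft_force: [-0.1, -1.6, 0.2]
gripper_width: 12.4
grasp_force: 60.0
```

```bash

python3 -m handwheel '[{"tx":0,"ty":0,"tz":-15,"turn":0},{"tx":0,"ty":0,"tz":-30,"turn":0},{"tx":0,"ty":0,"tz":-40,"turn":0},{"tx":0,"ty":0,"tz":-40,"turn":0.1},{"tx":0,"ty":0,"tz":-25,"turn":0.15}]' && python3 -m handwheel '[{"tx":0,"ty":0,"tz":0,"turn":0.18},{"tx":0,"ty":0,"tz":0,"turn":0.18},{"tx":0,"ty":0,"tz":0,"turn":0.18},{"tx":0,"ty":0,"tz":0,"turn":0.18},{"tx":0,"ty":0,"tz":0,"turn":0.18}]' && python3 -m handwheel '[{"tx":0,"ty":0,"tz":0,"turn":0.143},{"tx":0,"ty":0,"tz":0,"turn":0},{"tx":0,"ty":0,"tz":0,"turn":0},{"tx":0,"ty":0,"tz":0,"turn":0},{"tx":0,"ty":0,"tz":0,"turn":0}]'
python3 - <<'E'
from h import *
plan(P(-9.7,-122),114.6,YAW+np.pi/2)
E
```

```text
t: 12.8
tcp_pos: [612.3, -217.0, 168.7]
tool_rot: [0.399, 3.114, -0.001]
ft_force: [-0.2, 0.1, -3.3]
gripper_width: 12.2
grasp_force: 60.0
t: 13.42
tcp_pos: [611.5, -216.7, 166.4]
tool_rot: [-1.717, -2.631, -0.0]
ft_force: [0.3, 0.0, -3.4]
gripper_width: 12.2
grasp_force: 60.0
t: 14.05
tcp_pos: [611.7, -216.8, 165.6]
tool_rot: [-1.892, -2.508, 0.0]
ft_force: [-0.1, -0.9, -2.7]
gripper_width: 12.3
grasp_force: 60.0
t 14.05 pos [ 611.7 -216.8  165.6] head 1.849 tilt -1.000 | tx 177.1 ty -24.1 tz 51.0 turn 0.001 F [-0.1 -0.9 -2.7] w 12.3
```

```bash

python3 -m handwheel '[{"tx":30,"ty":-8,"tz":15,"turn":0},{"tx":40,"ty":-8,"tz":15,"turn":0},{"tx":40,"ty":-8,"tz":15,"turn":0},{"tx":37,"ty":0,"tz":6,"turn":0},{"tx":30,"ty":0,"tz":0,"turn":0}]' && python3 -m handwheel '[{"tx":0,"ty":0,"tz":0,"turn":0},{"tx":0,"ty":0,"tz":0,"turn":0},{"tx":0,"ty":0,"tz":0,"turn":0},{"tx":0,"ty":0,"tz":0,"turn":0},{"tx":0,"ty":0,"tz":0,"turn":0}]'
python3 - <<'E'
from h import *
import pickle
plan(P(-9.7,-122),114.6,YAW+np.pi/2)
cs={n:cam(n,n+'3.png') for n in('scene','top')}
pickle.dump(cs,open('c3.pkl','wb'))
# expected pin points
for y in (-48,-62,-110): 
    w=np.r_[P(-9.7,y),107]; print(y,proj(cs['top'],w),proj(cs['scene'],w))
s=cv2.imread('pics/scene3.png');t=cv2.imread('pics/top3.png')
def c(i,x,y,w,h,k):
    o=cv2.resize(i[y:y+h,x:x+w],None,fx=k,fy=k,interpolation=cv2.INTER_CUBIC); return np.clip(o.astype(float)*1.8,0,255).astype(np.uint8)
cv2.imwrite('pics/m3.png',np.hstack([c(s,220,160,80,100,5),c(t,230,160,80,100,5)]))
E
```

```text
t: 14.68
tcp_pos: [539.3, -51.9, 114.1]
tool_rot: [-1.892, -2.507, 0.001]
ft_force: [1.2, -0.3, -2.0]
gripper_width: 12.4
grasp_force: 60.0
t: 15.3
tcp_pos: [540.3, -53.6, 114.6]
tool_rot: [1.894, 2.506, -0.0]
ft_force: [1.2, 0.5, -2.1]
gripper_width: 12.5
grasp_force: 60.0
t 15.30 pos [540.3 -53.6 114.6] head 1.847 tilt -1.000 | tx 0.6 ty -0.1 tz -0.0 turn -0.001 F [ 1.2  0.5 -2.1] w 12.5
-48 [[261.15223425 203.41457653]] [[271.45879595 210.7269266 ]]
-62 [[265.69505344 202.26655088]] [[267.38952462 208.26173509]]
-110 [[281.25395015 198.33477516]] [[253.78709832 200.02107969]]
```

View pics/m3.png

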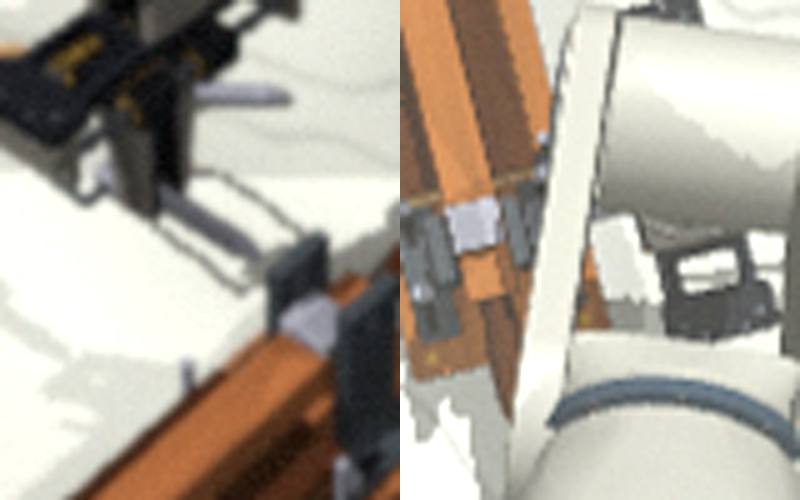

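The tip at scene crop (257,250) is where I expected it. The two thin lines either side of the shaft could be the loop turned forward, so I'll look closer at the same picture.

```bash
python3 - <<'E'
import cv2,numpy as np
s=cv2.imread('pics/scene3.png')[170:240,200:300]; s0=cv2.imread('pics/scene2.png')[170:240,200:300]
f=lambda i:cv2.resize(i,(800,560) ,interpolation=cv2.INTER_CUBIC)[:, :]
cv2.imwrite('pics/m4.png',cv2.resize(np.vstack([s,s0]),(428,600),interpolation=cv2.INTER_CUBIC) if 0 else f(s))
E
```

```text
(no output)
```

View pics/m4.png

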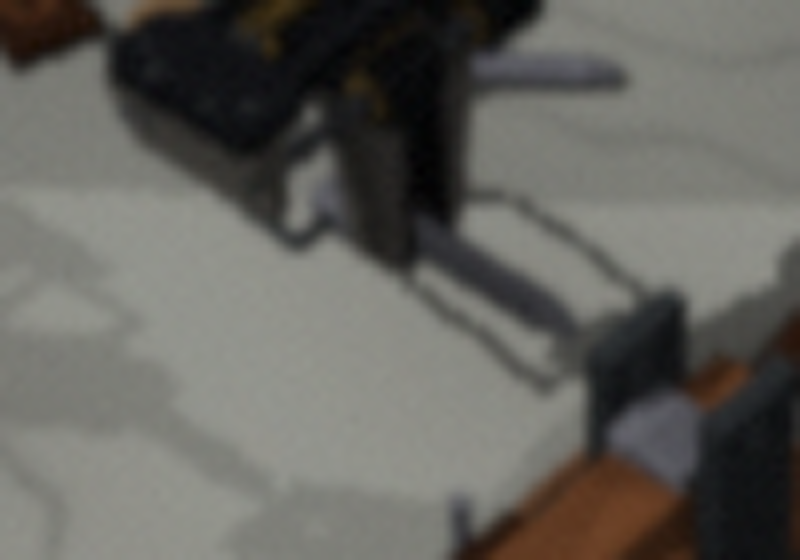

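Those lines are veins in the table. The loop still points back: its hinge stub is at (300,240) and a leg shows behind the gripper at (310,150). Now I advance.

```bash

python3 -m handwheel '[{"tx":5,"ty":0,"tz":0,"turn":0},{"tx":5,"ty":0,"tz":0,"turn":0},{"tx":4,"ty":0,"tz":0,"turn":0},{"tx":2,"ty":0,"tz":0,"turn":0},{"tx":1,"ty":0,"tz":0,"turn":0}]' && python3 -m handwheel '[{"tx":1,"ty":0,"tz":0,"turn":0},{"tx":1,"ty":0,"tz":0,"turn":0},{"tx":1,"ty":0,"tz":0,"turn":0},{"tx":1,"ty":0,"tz":0,"turn":0},{"tx":1,"ty":0,"tz":0,"turn":0}]' && python3 -m handwheel '[{"tx":1,"ty":0,"tz":0,"turn":0},{"tx":1,"ty":0,"tz":0,"turn":0},{"tx":1,"ty":0,"tz":0,"turn":0},{"tx":0,"ty":0,"tz":0,"turn":0},{"tx":0,"ty":0,"tz":0,"turn":0}]'
```

```text
t: 16.02
tcp_pos: [535.6, -36.6, 114.6]
tool_rot: [1.893, 2.507, 0.0]
ft_force: [0.6, -0.0, -1.5]
gripper_width: 12.3
grasp_force: 60.0
t: 16.65
tcp_pos: [534.2, -32.0, 114.6]
tool_rot: [1.893, 2.507, -0.0]
ft_force: [-0.2, -0.4, -2.9]
gripper_width: 12.5
grasp_force: 60.0
t: 17.27
tcp_pos: [533.4, -29.1, 114.6]
tool_rot: [1.893, 2.507, 0.0]
ft_force: [-0.3, -0.7, -2.8]
gripper_width: 12.7
grasp_force: 60.0
```

```bash

python3 -m handwheel '[{"tx":1,"ty":0,"tz":0,"turn":0},{"tx":1,"ty":0,"tz":0,"turn":0},{"tx":1,"ty":0,"tz":0,"turn":0},{"tx":1,"ty":0,"tz":0,"turn":0},{"tx":0,"ty":0,"tz":0,"turn":0}]' && python3 -m handwheel '[{"tx":1,"ty":0,"tz":0,"turn":0},{"tx":1,"ty":0,"tz":0,"turn":0},{"tx":1,"ty":0,"tz":0,"turn":0},{"tx":1,"ty":0,"tz":0,"turn":0},{"tx":0,"ty":0,"tz":0,"turn":0}]'
```

```text
t: 17.9
tcp_pos: [532.3, -25.2, 114.6]
tool_rot: [-1.893, -2.507, -0.0]
ft_force: [-0.8, 0.0, -2.4]
gripper_width: 12.3
grasp_force: 60.0
t: 18.52
tcp_pos: [531.2, -21.4, 114.6]
tool_rot: [-1.893, -2.507, 0.0]
ft_force: [0.5, 0.1, -2.9]
gripper_width: 12.2
grasp_force: 60.0
```

```bash

python3 -m handwheel '[{"tx":2,"ty":0,"tz":0,"turn":0},{"tx":1,"ty":0,"tz":0,"turn":0},{"tx":1,"ty":0,"tz":0,"turn":0},{"tx":1,"ty":0,"tz":0,"turn":0},{"tx":1,"ty":0,"tz":0,"turn":0}]' && python3 -m handwheel '[{"tx":2,"ty":0,"tz":0,"turn":0},{"tx":1,"ty":0,"tz":0,"turn":0},{"tx":1,"ty":0,"tz":0,"turn":0},{"tx":1,"ty":0,"tz":0,"turn":0},{"tx":1,"ty":0,"tz":0,"turn":0}]' &&  python3 -m handwheel '[{"tx":2,"ty":0,"tz":0,"turn":0},{"tx":1,"ty":0,"tz":0,"turn":0},{"tx":1,"ty":0,"tz":0,"turn":0},{"tx":1,"ty":0,"tz":0,"turn":0},{"tx":1,"ty":0,"tz":0,"turn":0}]'
```

```text
t: 19.15
tcp_pos: [529.5, -15.6, 114.6]
tool_rot: [-1.893, -2.507, 0.0]
ft_force: [-1.0, -2.3, -1.9]
gripper_width: 12.4
grasp_force: 60.0
t: 19.77
tcp_pos: [528.0, -9.9, 114.6]
tool_rot: [1.893, 2.507, 0.0]
ft_force: [-0.4, -2.1, -0.9]
gripper_width: 12.4
grasp_force: 60.0
t: 20.4
tcp_pos: [527.0, -5.2, 114.9]
tool_rot: [1.891, 2.506, -0.001]
ft_force: [0.9, -11.8, 1.4]
gripper_width: 12.1
grasp_force: 60.0
```

```bash

python3 -m handwheel '[{"tx":1,"ty":0,"tz":0,"turn":0},{"tx":1,"ty":0,"tz":0,"turn":0},{"tx":1,"ty":0,"tz":0,"turn":0},{"tx":1,"ty":0,"tz":0,"turn":0},{"tx":0,"ty":0,"tz":0,"turn":0}]' && python3 -m handwheel '[{"tx":1,"ty":0,"tz":0,"turn":0},{"tx":1,"ty":0,"tz":0,"turn":0},{"tx":1,"ty":0,"tz":0,"turn":0},{"tx":1,"ty":0,"tz":0,"turn":0},{"tx":0,"ty":0,"tz":0,"turn":0}]'
```

```text
t: 21.02
tcp_pos: [525.2, -0.0, 114.6]
tool_rot: [-1.893, -2.507, -0.001]
ft_force: [0.1, -1.6, 1.6]
gripper_width: 12.2
grasp_force: 60.0
t: 21.65
tcp_pos: [524.1, 3.8, 114.6]
tool_rot: [-1.893, -2.507, -0.0]
ft_force: [0.7, -1.8, 2.1]
gripper_width: 12.2
grasp_force: 60.0
```

```bash

python3 -m handwheel '[{"tx":1,"ty":0,"tz":0,"turn":0},{"tx":1,"ty":0,"tz":0,"turn":0},{"tx":1,"ty":0,"tz":0,"turn":0},{"tx":1,"ty":0,"tz":0,"turn":0},{"tx":1,"ty":0,"tz":0,"turn":0}]' && python3 -m handwheel '[{"tx":1,"ty":0,"tz":0,"turn":0},{"tx":1,"ty":0,"tz":0,"turn":0},{"tx":1,"ty":0,"tz":0,"turn":0},{"tx":1,"ty":0,"tz":0,"turn":0},{"tx":1,"ty":0,"tz":0,"turn":0}]' && python3 -m handwheel '[{"tx":1,"ty":0,"tz":0,"turn":0},{"tx":1,"ty":0,"tz":0,"turn":0},{"tx":1,"ty":0,"tz":0,"turn":0},{"tx":1,"ty":0,"tz":0,"turn":0},{"tx":1,"ty":0,"tz":0,"turn":0}]'
python3 -c "
from h import *
plan(P(-9.7,-40),114.6)"
```

```text
t: 22.28
tcp_pos: [522.7, 8.4, 114.6]
tool_rot: [1.894, 2.507, -0.0]
ft_force: [0.4, -2.9, 1.9]
gripper_width: 12.5
grasp_force: 60.0
t: 22.9
tcp_pos: [521.4, 13.3, 114.6]
tool_rot: [1.893, 2.507, 0.0]
ft_force: [0.8, -2.9, 1.5]
gripper_width: 12.4
grasp_force: 60.0
t: 23.52
tcp_pos: [520.0, 18.1, 114.6]
tool_rot: [-1.893, -2.507, 0.0]
ft_force: [1.5, -2.6, 1.9]
gripper_width: 12.6
grasp_force: 60.0
t 23.52 pos [520.   18.1 114.6] head 1.848 tilt -1.000 | tx 8.0 ty -0.2 tz -0.0 turn -0.000 F [ 1.5 -2.6  1.9] w 12.6
```

```bash

python3 -m handwheel '[{"tx":1,"ty":0,"tz":0,"turn":0},{"tx":1,"ty":0,"tz":0,"turn":0},{"tx":1,"ty":0,"tz":0,"turn":0},{"tx":1,"ty":0,"tz":0,"turn":0},{"tx":1,"ty":0,"tz":0,"turn":0}]' && python3 -m handwheel '[{"tx":0,"ty":0,"tz":0,"turn":0},{"tx":0,"ty":0,"tz":0,"turn":0},{"tx":0,"ty":0,"tz":0,"turn":0},{"tx":0,"ty":0,"tz":-10,"turn":0},{"tx":0,"ty":0,"tz":-20,"turn":0}]' 0.3 20 && python3 -m handwheel '[{"tx":0,"ty":0,"tz":-20,"turn":0},{"tx":0,"ty":0,"tz":-10,"turn":0},{"tx":-20,"ty":0,"tz":0,"turn":0},{"tx":-20,"ty":0,"tz":0,"turn":0},{"tx":-20,"ty":0,"tz":0,"turn":0}]' 1 20
python3 - <<'E'
from h import *
import pickle
plan(P(-9.7,-103),110)
cs={n:cam(n,n+'5.png') for n in('scene','top')}
pickle.dump(cs,open('c5.pkl','wb'))
s=cv2.imread('pics/scene5.png');t=cv2.imread('pics/top5.png')
def c(i,x,y,w,h,k):
    o=cv2.resize(i[y:y+h,x:x+w],None,fx=k,fy=k,interpolation=cv2.INTER_CUBIC); return np.clip(o.astype(float)*1.4,0,255).astype(np.uint8)
cv2.imwrite('pics/m5.png',np.hstack([c(s,220,160,80,100,5),c(t,230,160,80,100,5)]))
E
```

```text
t: 24.15
tcp_pos: [518.7, 22.9, 114.6]
tool_rot: [1.893, 2.507, 0.0]
ft_force: [0.7, -3.2, 2.6]
gripper_width: 12.5
grasp_force: 60.0
t: 24.78
tcp_pos: [518.1, 22.8, 144.8]
tool_rot: [-1.893, -2.506, 0.001]
ft_force: [0.1, -1.5, 0.4]
gripper_width: 31.9
grasp_force: 0.0
t: 25.4
tcp_pos: [535.1, -36.7, 173.9]
tool_rot: [-1.894, -2.506, 0.001]
ft_force: [0.0, 0.8, 0.2]
gripper_width: 0.1
grasp_force: 0.0
t 25.40 pos [535.1 -36.7 173.9] head 1.847 tilt -1.000 | tx 1.8 ty 0.3 tz 63.9 turn -0.000 F [0.  0.8 0.2] w 0.1
```

View pics/m5.png

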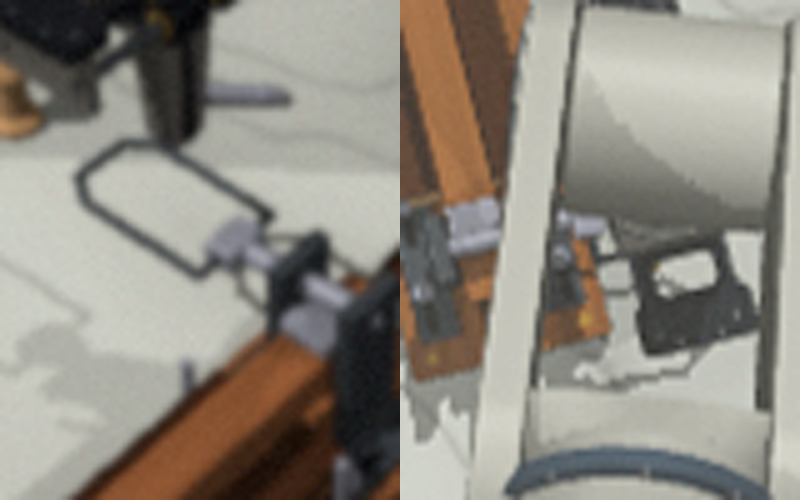

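The pin is through both cheeks and the loop points straight back. I'll lower the closed fingers inside the loop and push the head home.

```bash

python3 -m handwheel '[{"tx":0,"ty":0,"tz":20,"turn":0},{"tx":0,"ty":0,"tz":20,"turn":0},{"tx":0,"ty":0,"tz":15,"turn":0},{"tx":0,"ty":0,"tz":8,"turn":0},{"tx":0,"ty":0,"tz":0,"turn":0}]' 1 40 && python3 -m handwheel '[{"tx":4,"ty":0,"tz":0,"turn":0},{"tx":4,"ty":0,"tz":0,"turn":0},{"tx":3,"ty":0,"tz":0,"turn":0},{"tx":2,"ty":0,"tz":0,"turn":0},{"tx":2,"ty":0,"tz":0,"turn":0}]' && python3 -m handwheel '[{"tx":2,"ty":0,"tz":0,"turn":0},{"tx":2,"ty":0,"tz":0,"turn":0},{"tx":2,"ty":0,"tz":0,"turn":0},{"tx":2,"ty":0,"tz":0,"turn":0},{"tx":2,"ty":0,"tz":0,"turn":0}]' && python3 -m handwheel '[{"tx":2,"ty":0,"tz":0,"turn":0},{"tx":2,"ty":0,"tz":0,"turn":0},{"tx":2,"ty":0,"tz":0,"turn":0},{"tx":2,"ty":0,"tz":0,"turn":0},{"tx":2,"ty":0,"tz":0,"turn":0}]'
python3 -c "
from h import *
plan(P(-9.7,-58),110.5)"
```

```text
t: 26.12
tcp_pos: [534.7, -34.9, 111.1]
tool_rot: [-1.893, -2.506, 0.001]
ft_force: [-0.4, 0.0, 0.0]
gripper_width: 0.6
grasp_force: 0.0
t: 26.75
tcp_pos: [530.9, -20.3, 111.7]
tool_rot: [1.893, 2.507, 0.0]
ft_force: [0.0, 0.2, 0.8]
gripper_width: 0.7
grasp_force: 0.0
t: 27.38
tcp_pos: [529.6, -12.8, 112.2]
tool_rot: [1.889, 2.505, -0.002]
ft_force: [0.7, -8.6, 5.6]
gripper_width: 0.5
grasp_force: 4.1
t: 28.0
tcp_pos: [527.2, -4.5, 113.0]
tool_rot: [1.887, 2.504, -0.004]
ft_force: [-0.2, -23.1, 11.3]
gripper_width: 0.4
grasp_force: 11.4
t 28.00 pos [527.2  -4.5 113. ] head 1.850 tilt -1.000 | tx 13.8 ty -0.9 tz 2.5 turn -0.000 F [ -0.2 -23.1  11.3] w 0.4
```

```bash

python3 -m handwheel '[{"tx":-3,"ty":0,"tz":0,"turn":0},{"tx":-3,"ty":0,"tz":-2,"turn":0},{"tx":-2,"ty":0,"tz":-2,"turn":0},{"tx":0,"ty":0,"tz":-2,"turn":0},{"tx":0,"ty":0,"tz":0,"turn":0}]' && python3 -m handwheel '[{"tx":2,"ty":0,"tz":0,"turn":0},{"tx":2,"ty":0,"tz":0,"turn":0},{"tx":2,"ty":0,"tz":0,"turn":0},{"tx":2,"ty":0,"tz":0,"turn":0},{"tx":1,"ty":0,"tz":0,"turn":0}]' && python3 -m handwheel '[{"tx":1,"ty":0,"tz":0,"turn":0},{"tx":1,"ty":0,"tz":0,"turn":0},{"tx":1,"ty":0,"tz":0,"turn":0},{"tx":1,"ty":0,"tz":0,"turn":0},{"tx":0,"ty":0,"tz":0,"turn":0}]'
python3 - <<'E'
from h import *
import pickle
plan(P(-9.7,-58),110.5)
cs={n:cam(n,n+'6.png') for n in('scene','top')}
pickle.dump(cs,open('c6.pkl','wb'))
S=cs['scene']
for y in (-68,-48,-28,28,58): print(y,((proj(S,np.r_[P(-9.7,y),107])-[220,160])*6).round())
s=cv2.imread('pics/scene6.png')
cv2.imwrite('pics/m6.png',cv2.resize(np.clip(s[160:260,220:350]*1.3,0,255).astype(np.uint8),None,fx=6,fy=6,interpolation=cv2.INTER_CUBIC))
E
```

```text
t: 28.62
tcp_pos: [527.7, -8.7, 117.7]
tool_rot: [1.893, 2.507, 0.0]
ft_force: [0.1, -0.0, -0.5]
gripper_width: 0.3
grasp_force: 0.0
t: 29.25
tcp_pos: [525.3, -0.3, 117.6]
tool_rot: [1.893, 2.507, -0.0]
ft_force: [0.7, -2.4, 1.7]
gripper_width: 0.7
grasp_force: 1.5
t: 29.88
tcp_pos: [524.1, 3.6, 117.7]
tool_rot: [1.893, 2.507, 0.0]
ft_force: [0.5, -3.5, 1.6]
gripper_width: 0.4
grasp_force: 1.7
t 29.88 pos [524.1   3.6 117.7] head 1.848 tilt -1.000 | tx 5.1 ty -0.2 tz 7.2 turn -0.000 F [ 0.5 -3.5  1.6] w 0.4
-68 [[274. 283.]]
-48 [[309. 304.]]
-28 [[344. 326.]]
28 [[446. 388.]]
58 [[503. 422.]]
```

View pics/m6.png

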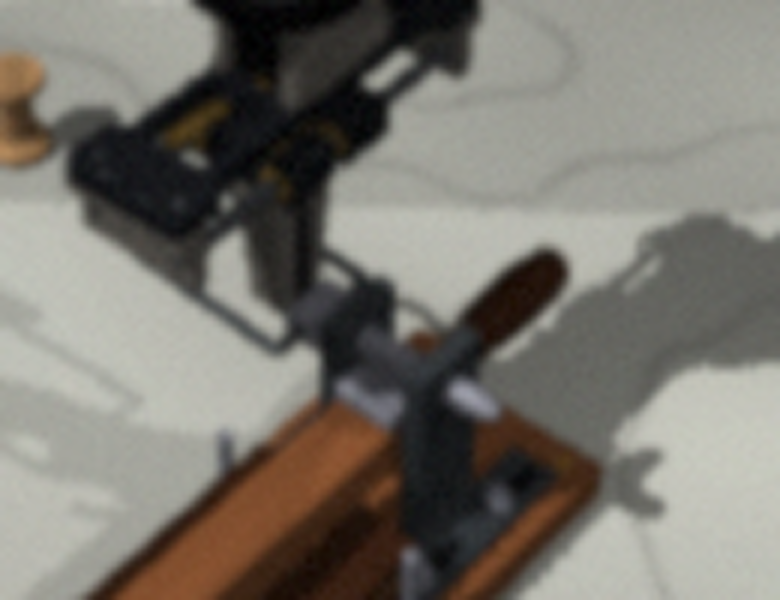

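With the fingers raised the push is smooth. The tip stands out of the far cheek at crop (497,410), about 4–5 mm short of home. I keep pushing.

```bash

python3 -m handwheel '[{"tx":1,"ty":0,"tz":0,"turn":0},{"tx":1,"ty":0,"tz":0,"turn":0},{"tx":1,"ty":0,"tz":0,"turn":0},{"tx":1,"ty":0,"tz":0,"turn":0},{"tx":0,"ty":0,"tz":0,"turn":0}]' && python3 -m handwheel '[{"tx":0.5,"ty":0,"tz":0,"turn":0},{"tx":0.5,"ty":0,"tz":0,"turn":0},{"tx":0.5,"ty":0,"tz":0,"turn":0},{"tx":0.5,"ty":0,"tz":0,"turn":0},{"tx":0,"ty":0,"tz":0,"turn":0}]'
```

```text
t: 30.6
tcp_pos: [523.1, 7.4, 117.7]
tool_rot: [1.893, 2.507, 0.0]
ft_force: [1.1, -4.3, 4.4]
gripper_width: 0.6
grasp_force: 2.4
t: 31.22
tcp_pos: [522.9, 8.3, 117.8]
tool_rot: [1.891, 2.506, -0.001]
ft_force: [1.2, -11.5, 4.0]
gripper_width: 0.5
grasp_force: 5.6
```

```bash

python3 -m handwheel '[{"tx":0.5,"ty":0,"tz":0,"turn":0},{"tx":0.5,"ty":0,"tz":0,"turn":0},{"tx":0.5,"ty":0,"tz":0,"turn":0},{"tx":0,"ty":0,"tz":0,"turn":0},{"tx":0,"ty":0,"tz":0,"turn":0}]'
python3 - <<'E'
from h import *
plan(P(-9.7,-58),117)
E
```

```text
t: 31.85
tcp_pos: [522.8, 8.6, 118.0]
tool_rot: [1.89, 2.505, -0.003]
ft_force: [2.4, -17.6, 5.6]
gripper_width: 1.1
grasp_force: 9.0
t 31.85 pos [522.8   8.6 118. ] head 1.849 tilt -1.000 | tx -0.0 ty -0.3 tz 1.0 turn -0.000 F [  2.4 -17.6   5.6] w 1.1
```

The head is home: the TCP sits exactly at the computed home position and the force has risen to 18 N. Next I back off, turn and go over the loop's end bar.

```bash

python3 -m handwheel '[{"tx":-5,"ty":0,"tz":0,"turn":0},{"tx":-5,"ty":0,"tz":-15,"turn":0},{"tx":0,"ty":0,"tz":-30,"turn":0},{"tx":0,"ty":0,"tz":-30,"turn":0.1},{"tx":0,"ty":0,"tz":0,"turn":0.18}]' 0 5 && python3 -m handwheel '[{"tx":0,"ty":0,"tz":0,"turn":0.18},{"tx":0,"ty":0,"tz":0,"turn":0.18},{"tx":0,"ty":0,"tz":0,"turn":0.18},{"tx":0,"ty":0,"tz":0,"turn":0.18},{"tx":0,"ty":0,"tz":0,"turn":0.18}]' &&  python3 -m handwheel '[{"tx":0,"ty":0,"tz":0,"turn":0.18},{"tx":0,"ty":0,"tz":0,"turn":0.18},{"tx":0,"ty":0,"tz":0,"turn":0.03},{"tx":0,"ty":0,"tz":0,"turn":0},{"tx":0,"ty":0,"tz":0,"turn":0}]'
python3 - <<'E'
from h import *
import pickle
plan(P(-9.7,-133),114,YAW)
cs={n:cam(n,n+'7.png') for n in('scene','top')}
S=cs['scene']
def pf(w): c,s=np.cos(YAW),np.sin(YAW);d=w[:2]-O;return np.array([c*d[0]+s*d[1],-s*d[0]+c*d[1]]).round(1)
# bar: dark pixels near the predicted bar
for x in(-28,-9.7,8): print(proj(S,np.r_[P(x,-133),107]))
g=cs['scene']['pixels'].astype(int).sum(2)
print('bar cut');
for y in range(-150,-115,2): 
    u=proj(S,np.r_[P(-9.7,y),107])[0].round().astype(int); print(y,g[u[1],u[0]],end=' ')
s=cv2.imread('pics/scene7.png');t=cv2.imread('pics/top7.png')
c=lambda i,x,y:cv2.resize(i[y:y+100,x:x+80],None,fx=5,fy=5,interpolation=cv2.INTER_CUBIC)
cv2.imwrite('pics/m7.png',np.hstack([c(s,220,160),c(t,230,160)]))
E
```

```text
t: 32.48
tcp_pos: [526.2, 1.6, 195.8]
tool_rot: [2.228, 2.211, 0.006]
ft_force: [-0.2, 0.7, -0.1]
gripper_width: 45.5
grasp_force: 0.0
t: 33.1
tcp_pos: [524.7, 1.6, 193.4]
tool_rot: [-2.97, -1.021, -0.0]
ft_force: [0.2, 0.4, -0.6]
gripper_width: 45.7
grasp_force: 0.0
t: 33.72
tcp_pos: [524.7, 1.3, 192.7]
tool_rot: [-3.111, -0.439, -0.0]
ft_force: [1.1, -0.7, 0.0]
gripper_width: 46.3
grasp_force: 0.0
t 33.73 pos [524.7   1.3 192.7] head 0.280 tilt -1.000 | tx -0.2 ty 67.5 tz 78.7 turn 0.003 F [ 1.1 -0.7  0. ] w 46.3
[[252.0357174  192.61533462]]
[[247.45487473 196.18476315]]
[[242.94450562 199.69956364]]
bar cut
-150 422 -148 403 -146 394 -144 394 -142 262 -140 195 -138 195 -136 291 -134 291 -132 366 -130 409 -128 411 -126 411 -124 417 -122 417 -120 416 -118 413 -116 413
```

```bash

python3 -m handwheel '[{"tx":0,"ty":25,"tz":0,"turn":0},{"tx":0,"ty":25,"tz":0,"turn":0},{"tx":0,"ty":18.5,"tz":15,"turn":0},{"tx":0,"ty":0,"tz":25,"turn":0},{"tx":0,"ty":0,"tz":25,"turn":0}]' && python3 -m handwheel '[{"tx":0,"ty":0,"tz":11.5,"turn":0},{"tx":0,"ty":0,"tz":0,"turn":0},{"tx":0,"ty":0,"tz":0,"turn":0},{"tx":0,"ty":0,"tz":0,"turn":0},{"tx":0,"ty":0,"tz":0,"turn":0}]' && python3 -m handwheel '[{"tx":0,"ty":0,"tz":0,"turn":0},{"tx":0,"ty":0,"tz":0,"turn":0},{"tx":0,"ty":0,"tz":0,"turn":0},{"tx":0,"ty":0,"tz":0,"turn":0},{"tx":0,"ty":0,"tz":0,"turn":0}]' 1 5
```

```text
t: 34.45
tcp_pos: [543.2, -65.1, 125.9]
tool_rot: [-3.111, -0.435, 0.001]
ft_force: [-0.0, 0.2, -0.4]
gripper_width: 46.1
grasp_force: 0.0
t: 35.08
tcp_pos: [544.0, -64.7, 116.7]
tool_rot: [3.111, 0.435, 0.002]
ft_force: [0.6, -0.6, 0.7]
gripper_width: 45.8
grasp_force: 0.0
t: 35.7
tcp_pos: [543.5, -64.6, 116.0]
tool_rot: [-3.111, -0.435, 0.0]
ft_force: [-0.7, 0.7, 0.7]
gripper_width: 6.0
grasp_force: 5.0
```

```bash

python3 -m handwheel '[{"tx":0,"ty":-1.9,"tz":-18.9,"turn":0},{"tx":0,"ty":-5.6,"tz":-18.1,"turn":0},{"tx":0,"ty":-9.1,"tz":-16.6,"turn":0},{"tx":0,"ty":-12.2,"tz":-14.5,"turn":0},{"tx":0,"ty":-14.9,"tz":-11.8,"turn":0}]' && python3 -m handwheel '[{"tx":0,"ty":-16.9,"tz":-8.6,"turn":0},{"tx":0,"ty":-18.2,"tz":-5.1,"turn":0},{"tx":0,"ty":-18.9,"tz":-1.4,"turn":0},{"tx":0,"ty":-18.8,"tz":2.5,"turn":0},{"tx":0,"ty":-18,"tz":6.1,"turn":0}]' && python3 -m handwheel '[{"tx":0,"ty":-16.4,"tz":9.6,"turn":0},{"tx":0,"ty":-14.1,"tz":12.6,"turn":0},{"tx":0,"ty":-11.4,"tz":15.2,"turn":0},{"tx":0,"ty":0,"tz":0,"turn":0},{"tx":0,"ty":0,"tz":0,"turn":0}]'
python3 - <<'E'
from h import *
plan(P(-9.7,49),163,YAW)
c=cam('scene','scene8.png')
s=cv2.imread('pics/scene8.png');cv2.imwrite('pics/m8.png',cv2.resize(s[140:260,220:350],None,fx=5,fy=5,interpolation=cv2.INTER_CUBIC))
E
```

```text
t: 36.33
tcp_pos: [531.3, -21.7, 196.9]
tool_rot: [-3.111, -0.435, -0.001]
ft_force: [0.5, 1.7, -3.2]
gripper_width: 5.8
grasp_force: 5.0
t: 36.95
tcp_pos: [506.4, 65.8, 202.2]
tool_rot: [3.111, 0.435, 0.0]
ft_force: [0.6, -1.1, -0.3]
gripper_width: 5.9
grasp_force: 5.0
t: 37.58
tcp_pos: [495.2, 104.8, 164.9]
tool_rot: [3.111, 0.435, -0.001]
ft_force: [0.1, 0.3, -0.9]
gripper_width: 5.6
grasp_force: 5.0
t 37.58 pos [495.2 104.8 164.9] head 0.278 tilt -1.000 | tx -0.0 ty -6.9 tz 1.9 turn 0.001 F [ 0.1  0.3 -0.9] w 5.6
```

View pics/m8.png

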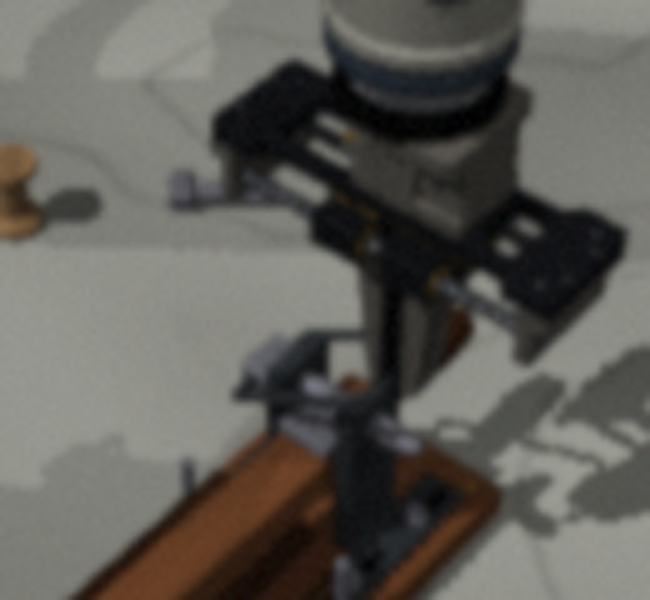

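The loop is now forward over the fork, held at the bar, and the pin's head is against the cheek. I bring it a bit lower, release, turn, and then press astride the shaft.

```bash

python3 -m handwheel '[{"tx":0,"ty":-3.5,"tz":7,"turn":0},{"tx":0,"ty":-3.6,"tz":7.5,"turn":0},{"tx":0,"ty":0,"tz":0,"turn":0},{"tx":0,"ty":0,"tz":0,"turn":0},{"tx":0,"ty":0,"tz":0,"turn":0}]' && python3 -m handwheel '[{"tx":0,"ty":0,"tz":0,"turn":0},{"tx":0,"ty":0,"tz":0,"turn":0},{"tx":0,"ty":0,"tz":-10,"turn":0},{"tx":0,"ty":0,"tz":-20,"turn":0},{"tx":0,"ty":0,"tz":-20,"turn":-0.15}]' 0.35 20 && python3 -m handwheel '[{"tx":0,"ty":0,"tz":0,"turn":-0.18},{"tx":0,"ty":0,"tz":0,"turn":-0.18},{"tx":0,"ty":0,"tz":0,"turn":-0.18},{"tx":0,"ty":0,"tz":0,"turn":-0.18},{"tx":0,"ty":0,"tz":0,"turn":-0.18}]' && python3 -m handwheel '[{"tx":0,"ty":0,"tz":0,"turn":-0.18},{"tx":0,"ty":0,"tz":0,"turn":-0.18},{"tx":0,"ty":0,"tz":0,"turn":-0.16},{"tx":0,"ty":0,"tz":0,"turn":0},{"tx":0,"ty":0,"tz":0,"turn":0}]'
python3 - <<'E'
from h import *
plan(P(-9.7,54),130,YAW+np.pi/2)
c=cam('scene','scene9.png')
g=c['pixels'].astype(int).sum(2)
# bar expected positions for several loop angles, darkness of the middle
for th in np.arange(-.2,1.2,.1):
    us=[proj(c,np.r_[P(-9.7+dx,-38+95*np.cos(th)),107+95*np.sin(th)])[0] for dx in(-14,0,14)]
    print(th.round(1),us[1].round(),[int(g[int(round(u[1])),int(round(u[0]))]) for u in us])
E
```

```text
t: 38.25
tcp_pos: [493.3, 111.7, 150.7]
tool_rot: [-3.111, -0.435, -0.0]
ft_force: [0.2, 0.3, -0.7]
gripper_width: 5.4
grasp_force: 5.0
t: 38.88
tcp_pos: [493.3, 111.8, 201.8]
tool_rot: [-3.069, -0.671, -0.0]
ft_force: [1.0, 0.5, -0.0]
gripper_width: 30.2
grasp_force: 0.0
t: 39.5
tcp_pos: [493.4, 111.8, 201.3]
tool_rot: [2.468, 1.943, 0.001]
ft_force: [-0.4, -0.6, -0.7]
gripper_width: 29.8
grasp_force: 0.0
t: 40.12
tcp_pos: [493.3, 111.8, 201.0]
tool_rot: [1.898, 2.503, 0.001]
ft_force: [-0.0, 0.4, 0.2]
gripper_width: 29.7
grasp_force: 0.0
t 40.12 pos [493.3 111.8 201. ] head 1.844 tilt -1.000 | tx 4.6 ty -0.2 tz 71.0 turn -0.003 F [-0.   0.4  0.2] w 29.7
-0.2 [303. 235.] [106, 92, 81]
-0.1 [303. 233.] [190, 114, 107]
0.0 [304. 230.] [257, 130, 105]
0.1 [304. 228.] [324, 156, 115]
0.2 [303. 225.] [414, 352, 254]
0.3 [303. 222.] [408, 416, 296]
0.4 [302. 219.] [100, 128, 112]
0.5 [301. 215.] [106, 58, 68]
0.6 [299. 212.] [70, 113, 126]
0.7 [297. 209.] [95, 89, 360]
0.8 [295. 206.] [102, 98, 187]
0.9 [293. 202.] [84, 101, 358]
1.0 [291. 199.] [85, 108, 212]
1.1 [288. 196.] [69, 138, 176]
```

```bash

python3 -m handwheel '[{"tx":4.5,"ty":0,"tz":10,"turn":0},{"tx":0,"ty":0,"tz":15,"turn":0},{"tx":0,"ty":0,"tz":15,"turn":0},{"tx":0,"ty":0,"tz":10,"turn":0},{"tx":0,"ty":0,"tz":8,"turn":0}]' && python3 -m handwheel '[{"tx":0,"ty":0,"tz":5,"turn":0},{"tx":0,"ty":0,"tz":4,"turn":0},{"tx":0,"ty":0,"tz":3,"turn":0},{"tx":0,"ty":0,"tz":2,"turn":0},{"tx":0,"ty":0,"tz":0,"turn":0}]' && python3 -m handwheel '[{"tx":0,"ty":0,"tz":1,"turn":0},{"tx":0,"ty":0,"tz":1,"turn":0},{"tx":0,"ty":0,"tz":1,"turn":0},{"tx":0,"ty":0,"tz":1,"turn":0},{"tx":0,"ty":0,"tz":1,"turn":0}]'
```

```text
t: 40.8
tcp_pos: [491.8, 116.0, 141.6]
tool_rot: [-1.893, -2.506, 0.001]
ft_force: [-0.3, 0.3, 0.1]
gripper_width: 29.9
grasp_force: 0.1
t: 41.42
tcp_pos: [492.2, 116.2, 128.7]
tool_rot: [1.893, 2.507, 0.001]
ft_force: [-0.7, 0.9, 1.5]
gripper_width: 29.5
grasp_force: 0.7
t: 42.05
tcp_pos: [491.9, 116.0, 123.4]
tool_rot: [-1.893, -2.507, 0.001]
ft_force: [-0.0, 0.1, 0.0]
gripper_width: 30.1
grasp_force: 0.2
```

```bash

python3 -m handwheel '[{"tx":0,"ty":0,"tz":1,"turn":0},{"tx":0,"ty":0,"tz":1,"turn":0},{"tx":0,"ty":0,"tz":1,"turn":0},{"tx":0,"ty":0,"tz":1,"turn":0},{"tx":0,"ty":0,"tz":1,"turn":0}]' && python3 -m handwheel '[{"tx":0,"ty":0,"tz":1,"turn":0},{"tx":0,"ty":0,"tz":1,"turn":0},{"tx":0,"ty":0,"tz":1,"turn":0},{"tx":0,"ty":0,"tz":1,"turn":0},{"tx":0,"ty":0,"tz":1,"turn":0}]' && python3 -m handwheel '[{"tx":0,"ty":0,"tz":1,"turn":0},{"tx":0,"ty":0,"tz":1,"turn":0},{"tx":0,"ty":0,"tz":1,"turn":0},{"tx":0,"ty":0,"tz":1,"turn":0},{"tx":0,"ty":0,"tz":0,"turn":0}]'
```

```text
t: 42.68
tcp_pos: [492.0, 116.1, 118.5]
tool_rot: [1.893, 2.507, -0.0]
ft_force: [-0.6, 0.0, 0.3]
gripper_width: 29.6
grasp_force: 0.1
t: 43.3
tcp_pos: [492.0, 116.1, 113.5]
tool_rot: [1.893, 2.507, 0.0]
ft_force: [-0.3, -0.6, 0.3]
gripper_width: 29.9
grasp_force: 0.1
t: 43.92
tcp_pos: [492.0, 116.1, 109.6]
tool_rot: [1.893, 2.507, 0.0]
ft_force: [-0.2, 0.6, 0.3]
gripper_width: 29.8
grasp_force: 0.7
```

```bash

python3 -m handwheel '[{"tx":0,"ty":0,"tz":-20,"turn":0},{"tx":0,"ty":0,"tz":-40,"turn":0},{"tx":0,"ty":0,"tz":-50,"turn":0},{"tx":0,"ty":0,"tz":-50,"turn":0},{"tx":0,"ty":0,"tz":-40,"turn":0}]' && python3 -m handwheel '[{"tx":-40,"ty":30,"tz":0,"turn":0},{"tx":-50,"ty":30,"tz":0,"turn":0},{"tx":-50,"ty":30,"tz":0,"turn":0},{"tx":-40,"ty":0,"tz":0,"turn":0},{"tx":0,"ty":0,"tz":0,"turn":0}]'
python3 - <<'E'
from h import *
print(get_obs()['tcp_pos'])
for n in('scene','top'):
    c=cam(n,n+'10.png'); g=c['pixels'].astype(int).sum(2).astype(np.float32)
    print(n)
    for th in np.r_[np.arange(-.2,.7,.05),1.0,1.5]:
        def smp(dx,r):
            u=proj(c,np.r_[P(-9.7+dx,-38+r*np.cos(th)),107+r*np.sin(th)])[0]
            return int(cv2.getRectSubPix(g,(1,1),(float(u[0]),float(u[1])))[0,0])
        print(round(th,2),'bar',[smp(d,95) for d in(-15,-10,0,10,15)],'legs',[smp(d,r) for d in(-30,30) for r in(30,45,60,75)])
    u=proj(c,np.r_[P(-9.7,55),103])[0].round().astype(int); print(u); print(g[u[1]-8:u[1]+12,u[0]-14:u[0]+15].astype(int)//10)
E
```

```text
t: 44.55
tcp_pos: [492.1, 116.2, 311.7]
tool_rot: [1.893, 2.506, 0.002]
ft_force: [0.6, 0.8, 0.3]
gripper_width: 30.0
grasp_force: 0.0
t: 45.18
tcp_pos: [628.3, -34.8, 308.8]
tool_rot: [-1.897, -2.504, 0.001]
ft_force: [0.8, 0.6, 0.1]
gripper_width: 29.7
grasp_force: 0.0
[628.25676114 -34.80490704 308.84949874]
scene
-0.2 bar [82, 85, 89, 88, 84] legs [163, 125, 74, 173, 133, 149, 117, 100]
-0.15 bar [88, 85, 103, 100, 97] legs [196, 126, 70, 136, 140, 148, 126, 121]
-0.1 bar [112, 85, 102, 106, 106] legs [232, 127, 62, 160, 149, 155, 132, 120]
-0.05 bar [144, 82, 114, 110, 108] legs [269, 140, 59, 195, 158, 168, 129, 96]
-0.0 bar [208, 106, 168, 114, 113] legs [304, 168, 57, 219, 164, 191, 138, 70]
0.05 bar [228, 133, 210, 140, 103] legs [338, 212, 56, 239, 169, 213, 172, 66]
0.1 bar [211, 139, 199, 236, 123] legs [357, 265, 63, 239, 166, 232, 217, 72]
0.15 bar [217, 161, 217, 311, 207] legs [374, 310, 56, 180, 156, 246, 246, 71]
0.2 bar [225, 185, 272, 327, 302] legs [386, 347, 51, 95, 142, 258, 255, 73]
0.25 bar [223, 214, 212, 318, 342] legs [395, 373, 45, 52, 119, 270, 254, 78]

[... 5389 characters left out ...]
1 28 28 20 17 19 19 21 23 22 19 16 16
  18 22 39 40 39]
 [42 42 42 41 41 42 42 42 42 42 42 41 35 27 20 18 17 17 21 26 25 24 20 14
  14 22 39 39 39]
 [42 42 41 41 42 42 42 42 42 42 43 43 41 28 22 19 16 18 21 24 25 25 22 15
  15 22 39 38 38]
 [42 42 42 42 42 42 42 42 42 42 42 43 42 28 24 21 20 21 21 21 23 23 19 16
  14 23 38 37 37]
 [42 42 42 42 42 42 42 42 42 42 42 42 41 29 29 22 19 18 18 20 21 20 16 16
  16 23 38 37 36]
 [42 42 42 42 42 42 42 42 42 42 42 42 42 34 28 20 19 18 16 17 19 18 15 16
  16 23 37 36 36]
 [42 42 42 42 42 42 42 42 42 42 42 42 43 42 28 22 21 21 20 16 16 13 14 15
  17 24 36 35 36]
 [42 42 42 42 42 42 42 42 42 42 42 42 43 42 28 24 24 25 24 17 16 15 14 16
  17 24 35 35 35]]
```

```bash
python3 - <<'E'
from h import *
import pickle
cs=pickle.load(open('c2.pkl','rb'))
for n,after in(('scene','scene9.png'),('scene','scene10.png'),('top','top10.png')):
    c=cs[n]; a=cv2.imread('pics/'+after).astype(int).sum(2).astype(np.float32); b=c['pixels'].astype(int).sum(2).astype(np.float32)
    pts=[(30,r) for r in range(20,80,3)]+[(-30,r) for r in range(20,80,3)]+[(s*(30-12*k),80+15*k) for s in(1,-1) for k in(0,.25,.5,.75)]+[(d,95) for d in range(-18,19,3)]
    out=[]
    for th in np.arange(-.3,.71,.05):
        u=proj(c,[np.r_[P(-9.7+d,-38+r*np.cos(th)),107+r*np.sin(th)] for d,r in pts]).astype(np.float32)
        va=cv2.remap(a,u[:,0],u[:,1],cv2.INTER_LINEAR).ravel();vb=cv2.remap(b,u[:,0],u[:,1],cv2.INTER_LINEAR).ravel()
        m=vb>170; out.append('%.2f:%d/%d(%.0f)'%(th,((va<160)&m).sum(),m.sum(),np.mean((vb-va)[m])))
    print(n,after,*out)
E
```

```text
scene scene9.png -0.30:1/20(12) -0.25:1/21(19) -0.20:1/26(21) -0.15:2/28(23) -0.10:2/30(25) -0.05:2/31(26) -0.00:4/35(29) 0.05:4/35(36) 0.10:3/35(41) 0.15:2/36(42) 0.20:3/37(52) 0.25:6/38(71) 0.30:14/39(100) 0.35:16/38(150) 0.40:28/38(161) 0.45:14/28(156) 0.50:13/30(138) 0.55:14/32(115) 0.60:13/29(132) 0.65:15/32(156) 0.70:23/45(168)
scene scene10.png -0.30:8/20(102) -0.25:12/21(138) -0.20:17/26(146) -0.15:20/28(150) -0.10:13/30(136) -0.05:6/31(119) -0.00:7/35(100) 0.05:6/35(92) 0.10:5/35(85) 0.15:4/36(72) 0.20:3/37(61) 0.25:3/38(53) 0.30:3/39(46) 0.35:2/38(43) 0.40:7/38(40) 0.45:1/28(6) 0.50:2/30(5) 0.55:2/32(-10) 0.60:1/29(-19) 0.65:1/32(1) 0.70:2/45(-1)
top top10.png -0.30:0/55(-63) -0.25:1/54(-56) -0.20:1/55(-52) -0.15:1/54(-46) -0.10:0/55(-44) -0.05:0/55(-47) -0.00:0/55(-48) 0.05:0/55(-49) 0.10:0/57(-48) 0.15:0/56(-46) 0.20:0/56(-45) 0.25:0/56(-45) 0.30:0/58(-49) 0.35:1/58(-50) 0.40:0/57(-54) 0.45:0/58(-63) 0.50:0/56(-72) 0.55:0/54(-77) 0.60:0/54(-82) 0.65:0/51(-92) 0.70:0/50(-102)
```

```bash
python3 -c "
from plant import order
print(order.close_job())"
```

```text
the job is handed in; nothing more can be done
None
```

I closed the press and handed the job in; no verdict came back. The beam is pinned down, the pin's head is home against the fork (judged from contact force and position), and the last camera check puts the loop at about -0.15 rad, past the pin's end.

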